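# Crank a dental model into a scanning dock

## Task

Take the crank's loose black grip sleeve and wind the spring-loaded carriage, with the plaster model on its tray, along the rail until the red catch snaps in behind it and holds it, then let go. Keep hold of the sleeve until the catch holds, so the carriage never flies back. Feel for the catch and stop there instead of ramming the rubber buffer; move the carriage only by its crank, keep the model standing on the tray and leave the other things on the bench alone.

Things in the scene. Friction and masses are not known exactly. Their poses are not given: they have to be found in the camera images.
- crank_axis (a point): Point on the crank's vertical axis, 133 mm above the bench top, about mid-height of the grip sleeve. The crank stands on a blue gearbox (66 mm square, top at 80 mm) before the starting end of the rail. Axes as the fixed feed bench: y along the rail, the way the carriage is wound (roughly to the robot's left), x across the rail away from the crank, z up.
- sleeve: Upright black grip sleeve with two orange rings, diameter 24 mm, 68 mm tall, spinning freely on the end of the crank arm. Origin at its middle, 131 mm above the bench top (sleeve spans 97 to 165 mm); it runs round the crank axis on a level circle of 45 mm radius. The crank arm below it ends at 95 mm height; room is clear all round.
- crank (a joint): Crank angle in rad, 0 at the start, growing anticlockwise seen from above: that winds the carriage to the dock, 80 mm a turn, no slip. At angle a the sleeve is 45 mm from the axis, in the direction a - 90 degrees from crank_axis x (at 0 along its minus y). A return spring pulls back with about 5 to 7.5 N at the sleeve all the way; let go, it spins back.
- travel (a joint): Travel of the carriage along the rail in m, 0 at its starting stop. The catch is clamped elsewhere each time: it holds the carriage somewhere between 0.130 and 0.180 m (1.6 to 2.3 turns). Past it the catch stops the carriage from running back: eased back, the carriage stays and the spring no longer pulls at the sleeve.
- buffer (a joint): How far the rubber-faced spring buffer of the dock is pressed in, in m: 0 free, over 0.009 rammed. The carriage meets it about 2.5 mm of travel (11 degrees of crank) after the catch has snapped in; from there the push at the sleeve grows by about 1.1 N per mm of travel, 7 N for 30 degrees of crank.
- carriage: Aluminium carriage (74 x 90 x 20 mm) with a grey open tray on top (78 x 86 x 10 mm, walls and floor 3 mm). Origin at the centre of the carriage's underside, 24 mm above the bench top; the tray's floor is 23 mm above the origin. Its y runs along the rail.
- model: Tan plaster dental model (an arch of teeth), 54 x 60 x 28 mm, loose on the tray. Origin at the centre of its underside, z up.
- blue_jar: White jar with a blue lid, 48 mm diameter, 55 mm tall, a bystander. Origin at the centre of its underside.
- green_bowl: Green rubber bowl, 68 mm diameter, 42 mm tall, a bystander. Origin at the centre of its underside.
- tape: Roll of tan tape, 66 mm diameter, 20 mm tall, a bystander. Origin at the centre of its underside.
- glue: Small white glue bottle with a black cap, 32 mm diameter, 80 mm tall, a bystander. Origin at the centre of its underside.
- rail_end (a point): Middle of the far end of the rail, at bench height; axes as crank_axis. The dock (red catch, buffer, white scan camera on a 190 mm tall column 90 to 135 mm short of this point) is clamped elsewhere each time; keep clear. About 28 mm of travel before the catch snaps, the carriage's brass roller starts lifting it: the push at the sleeve grows by 0 to 2 N, then dips by 3 to 10 N as it snaps.
Not all that is in view belongs to the job. What is shaped like the model but orange or yellow is not meant.

How it is judged:
By the outcome, as a careful person would: the job done as asked, in the order asked, and still so for the second after the job is handed in, with the robot touching nothing.
It also fails if it takes over 72 s, if anything falls off the work surface, if the arm or the gripper's body presses on something with over 40 N, if the wrist force passes 120 N, or if a joint passes its speed limit or range.

## Robot

A 6-joint arm with a two-finger parallel gripper is mounted at the origin on a cart in front of the work surface, level with it; the furniture and walls round the work are solid. World frame = base frame: x ahead of the robot, y to its left, z up, the work surface at z = 0. Lengths are in m, angles in rad, forces in N, time in s.
With the tool pointing down it reaches from about 0.35 to 0.85 m from the base axis. Payload 8.1 kg.
Tool frame: the origin (TCP) lies on the centre line of the jaws, within the pads' length; the fingertips stand robot.tip_extent ahead of it and the grasp point (between the pads) lies 11 mm behind it (robot.tip_extent is the distance from the TCP to the fingertips, in m); y points along the fingers, z is the direction in which the jaws open and shut, and the axes are right-handed (so a half turn about y gives the same grasp; the last joint's range is limited). The gripper opens to 93 mm and grips with 3 to 60 N. Pads are 15 mm wide; open, the fingers measure 128 mm over their backs; the gripper's body (75 mm by 188 mm) begins 65 mm behind the grasp point.
Start: joints at [-0.085, 0.13, 1.488, -0, 1.523, -0.085], TCP at [0.6, 0, 0.227] pointing down, gripper open.
Joint ranges: [-2.96, 2.96], [-0.89, 2.26], [0.02, 2.5], [-1.34, 4.48], [0, 2.73], [-2.66, 2.66]. Speed limits (rad/s): [2.39, 2.39, 2.79, 3.14, 3.14, 3.14].

## Interface

Orientations are given as a rotation vector (axis times angle).
In Python, from plant import monitor, optics, robot gives the robot as it stands.
- The arm moves only by the shell command python3 -m inch 'ROWS' [OPENING] [FORCE]. ROWS is JSON, a list that holds one entry, the list of rows, each a list of 6 numbers: the shift along the tool's x, y, z in mm, then the turn, a rotation vector about the tool's x, y, z in rad. A call has 1 to 8 rows; each row shifts and turns the commanded pose from where the row before left it, along the tool's axes as they then stand; what a row does not reach is not made up. A row lasts 1/8 s, in which the tool goes at most 62.5 mm and 10.7 degrees, less where a joint would pass 70% of its speed; a pose out of reach is approached as far as the arm can. A call is refused whole if a number of a shift passes 62.5 or a number of a turn 0.188, either way. A call with a gripper value outside its range is refused whole. OPENING is the finger opening in mm, from 0 to 93, set as the call begins (- or left out, the last holds). The fingers move at their own pace and stop on an object; FORCE is the grip in N (left out, the last holds). Time passes only in rows, so rows that do not move let the fingers close. It gives the time, the measured TCP pose, the force and the opening at its end, in the units of the state.
- monitor.read_state(): the state, without advancing time (a new reading comes with each control period).
- optics.read_camera(name): name is "scene" or "side" or "wrist"; returns a dict with "image" (480x640x3 uint8, blue, green, red), "fx", "fy", "cx", "cy" (pixels), "k1" (the pictures are not rectified: a ray, as slopes to the right and down, at radius r is drawn at 1 + k1 r^2 times it, then the intrinsics apply), "rvec" (rotation vector, rad) and "tvec" (3), from world to camera coordinates, as OpenCV has them. Camera axes: x right, y down, z forward; pixel columns grow to the right and rows downward; lengths in m; the calibration is good to about 2 mm. A picture is of the moment at which its call begins. There is no depth.
- robot.close_job(): hands the job in, once; it reports no verdict.
The state is a dict: "t": time; "q": joint angles; "dq": joint speeds; "joint_torque": joint torques, N m; "tool_pos": TCP position; "orientation": TCP orientation; "force": force on the tool from outside, world axes, zero at the start; "wrist_torque": the same for the moment, N m; "opening": finger opening in m.
Only numpy, scipy, OpenCV 4.12 (cv2) and the standard library are available. Lean on these libraries where they do the work, as an engineer would, in place of code of your own. Each camera call takes 0.05 s, during which the arm holds its last target.

## Working session

There is one attempt and no reset: what is moved stays moved. The work goes in short steps, Python scripts to look and compute and a shell command to move; the robot and the scene stay as the last step left them, time stands still between calls to the robot, and variables do not carry over. Pictures are saved under pics/ and viewed, and the job is handed in when it is done.

```bash
ls; mkdir -p pics; python3 - <<'E'
from plant import monitor, optics, robot
import cv2
s=monitor.read_state();print(s);print(robot.tip_extent)
for n in("scene","side","wrist"):
    c=optics.read_camera(n);cv2.imwrite(f"pics/{n}0.png",c["image"]);print(n,{k:v for k,v in c.items() if k!="image"})
E
```

```text
pics
{'t': 0.0, 'q': array([-8.53679174e-02,  1.31134259e-01,  1.48928708e+00, -4.30413942e-06,
        1.52299323e+00, -8.53982548e-02]), 'dq': array([-0.00027367,  0.00010284, -0.00262305,  0.00035348,  0.00025489,
       -0.00049923]), 'joint_torque': array([-1.61290725e-03, -5.59853125e+01, -4.91755986e+01,  7.67333270e-02,
        3.59135563e-02, -2.97389461e-04]), 'tool_pos': array([5.99443440e-01, 8.76256949e-05, 2.25599226e-01]), 'orientation': array([-1.21043963,  1.21058541, -1.20820683]), 'force': array([-0.60599302, -0.5932016 , -0.4109324 ]), 'wrist_torque': array([ 0.02378893, -0.03009103,  0.0389738 ]), 'opening': 0.09296762192084061}
0.008
scene {'fx': 481.43044238002153, 'fy': 481.43044238002153, 'cx': 321.14965498223665, 'cy': 243.6001747804258, 'k1': -0.09192575794322831, 'rvec': array([ 2.03424769, -0.79766748,  0.42358371]), 'tvec': array([-0.36483702,  0.31011761,  0.89947458])}
side {'fx': 550.3960153997758, 'fy': 550.3960153997758, 'cx': 328.73194310200785, 'cy': 233.89922678395067, 'k1': -0.041171875805008216, 'rvec': array([ 2.08001355, -0.08641322,  0.02054138]), 'tvec': array([-0.56676985,  0.15181741,  1.68032814])}
wrist {'fx': 419.72744485734006, 'fy': 419.72744485734006, 'cx': 322.87834008457327, 'cy': 241.727801468145, 'k1': 0.028524488714089993, 'rvec': array([-2.90048881e+00, -4.29111204e-04,  1.63273947e-03]), 'tvec': array([-0.59891207, -0.02727832,  0.38767386])}
```

View pics/scene0.png

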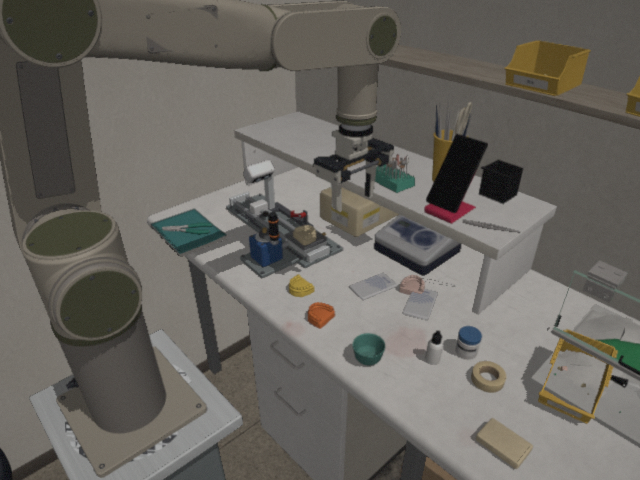

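View pics/side0.png

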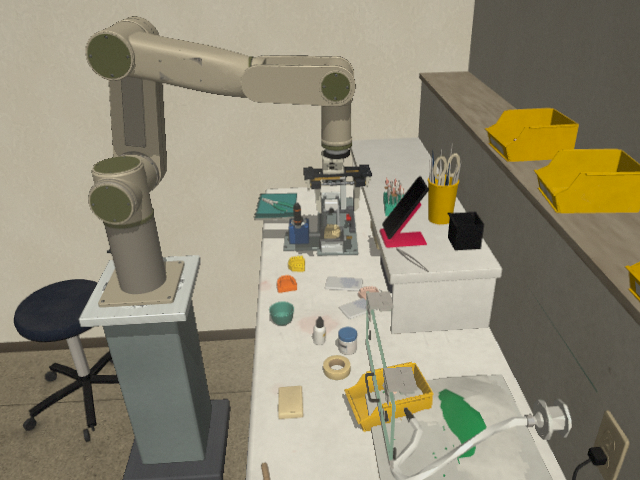

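View pics/wrist0.png

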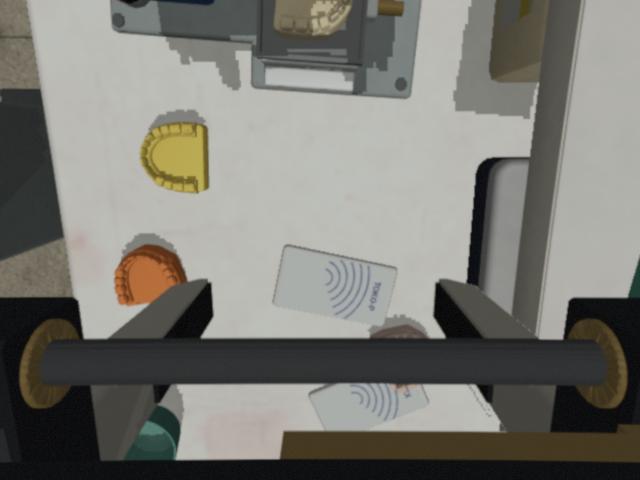

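```bash
python3 - <<'E'
import cv2,numpy as np
a=cv2.imread("pics/scene0.png")[150:280,210:350];a=cv2.resize(a,None,fx=4,fy=4,interpolation=cv2.INTER_CUBIC)
cv2.imwrite("pics/c1.png",a)
b=cv2.imread("pics/side0.png")[160:260,270:370];cv2.imwrite("pics/c2.png",cv2.resize(b,None,fx=5,fy=5,interpolation=cv2.INTER_CUBIC))
E
```

```text
(no output)
```

View pics/c1.png

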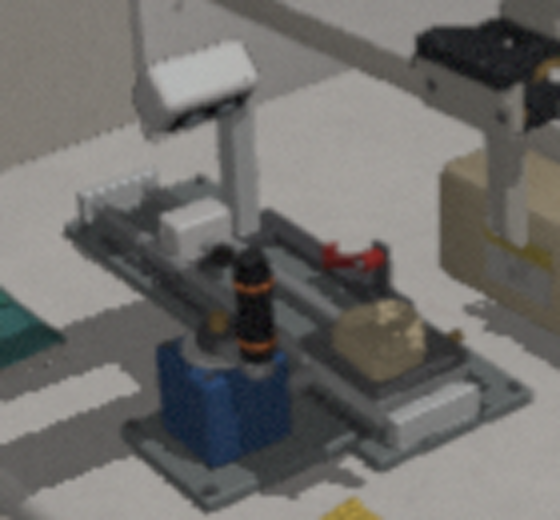

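View pics/c2.png

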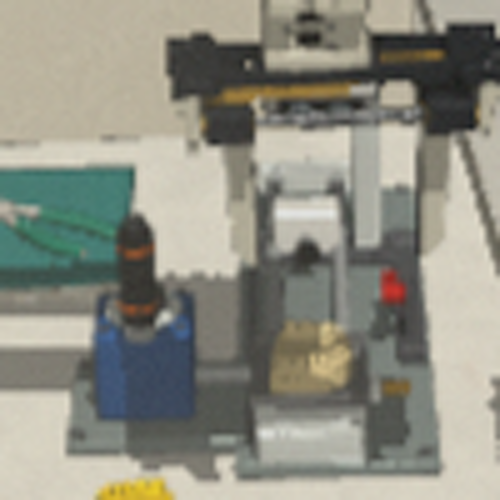

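```bash
cat > h.py <<'E'
import numpy as np,cv2
from plant import monitor,optics,robot
def ray(c,u,v):
    K=np.array([[c["fx"],0,c["cx"]],[0,c["fy"],c["cy"]],[0,0,1]])
    p=cv2.undistortPoints(np.array([[[u,v]]],float),K,np.array([c["k1"],0,0,0,0]))[0,0]
    R=cv2.Rodrigues(np.array(c["rvec"]))[0]
    d=R.T@np.array([p[0],p[1],1]); o=-R.T@np.array(c["tvec"]);return o,d/np.linalg.norm(d)
def plane(c,u,v,z):
    o,d=ray(c,u,v);return o+d*(z-o[2])/d[2]
def tri(a,b):
    (o1,d1),(o2,d2)=a,b
    t=np.linalg.lstsq(np.c_[d1,-d2],o2-o1,rcond=None)[0]
    return (o1+d1*t[0]+o2+d2*t[1])/2,np.linalg.norm(o1+d1*t[0]-o2-d2*t[1])
def show(): 
    s=monitor.read_state();print(s['t'],s['tool_pos'].round(4),s['force'].round(2),s['opening'])
E
python3 - <<'E'
from h import *
import pickle
C={n:optics.read_camera(n) for n in("scene","side","wrist")}
f=lambda x,y:(210+x/4,150+y/4); g=lambda x,y:(270+x/5,160+y/5)
np.set_printoptions(precision=4,suppress=True)
for n,a,b in [("ring1",(253,288),(136,253)),("ring2",(256,349),(136,309)),("top",(248,250),(136,215)),("catch",(382,262),(392,287)),("camcolbase",(243,230),(300,245))]:
    print(n,tri(ray(C["scene"],*f(*a)),ray(C["side"],*g(*b))))
w=C["wrist"]
A=plane(w,252,88,.012);B=plane(w,412,97,.012);print(A,B,np.degrees(np.arctan2(B[1]-A[1],B[0]-A[0])))
E
```

```text
ring1 (array([0.4807, 0.1566, 0.1434]), np.float64(3.8696560408632135e-05))
ring2 (array([0.4783, 0.1546, 0.1022]), np.float64(0.0027804937640986704))
top (array([0.482 , 0.1609, 0.1682]), np.float64(0.0003421836692874151))
catch (array([0.6533, 0.2363, 0.0636]), np.float64(0.0066489950135388085))
camcolbase (array([0.5983, 0.3258, 0.0641]), np.float64(0.011479744116301857))
[0.5404 0.1065 0.012 ] [0.6737 0.0994 0.012 ] -3.0444130973699335
```

```bash
python3 -m inch '[[[-10,-40,-40,0,0,0],[-20,-40,-40,0,0,0],[0,0,0,0,0,0],[0,0,0,0,0,0]]]'
python3 - <<'E'
from h import *
c=optics.read_camera("wrist");cv2.imwrite("pics/w1.png",c["image"]);import pickle;pickle.dump(c,open("w1.pkl","wb"));show()
E
```

```text
t: 0.8
tool_pos: [0.5201, 0.03, 0.3065]
orientation: [-1.209, 1.209, -1.209]
force: [0.1, 0.4, 0.1]
opening: 0.0929
0.85 [0.5199 0.0298 0.3055] [-0.24  0.6   0.11] 0.09314480543201037
```

View pics/w1.png

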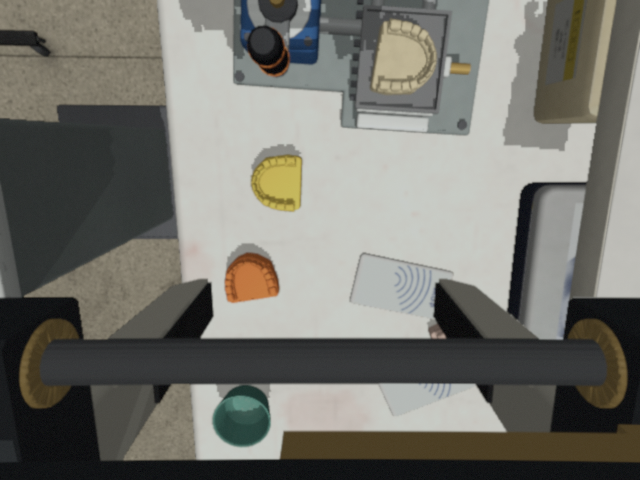

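```bash
python3 -m inch '[[[-30,0,-15,0,0,0],[-40,0,-15,0,0,0],[0,0,0,0,0,0],[0,0,0,0,0,0]]]'
python3 - <<'E'
from h import *
c=optics.read_camera("wrist");cv2.imwrite("pics/w2.png",c["image"]);import pickle;pickle.dump(c,open("w2.pkl","wb"));show()
E
```

```text
t: 1.35
tool_pos: [0.4901, 0.0995, 0.3052]
orientation: [-1.211, 1.21, -1.209]
force: [-0.4, 0.4, -0.6]
opening: 0.093
1.4 [0.4902 0.0992 0.3055] [ 0.14 -0.63  0.11] 0.09292965578020061
```

View pics/w2.png

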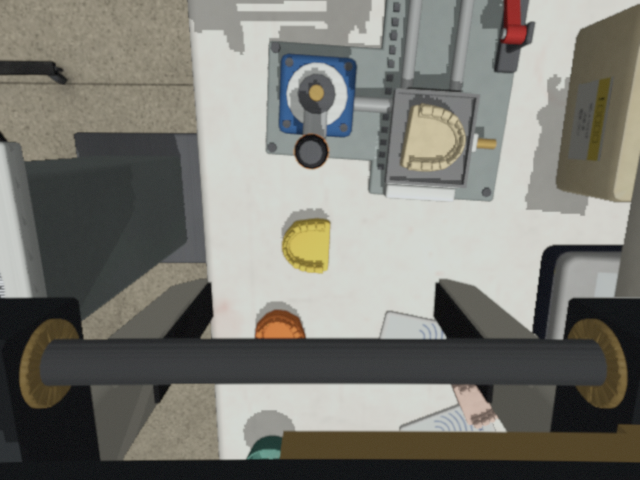

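```bash
python3 - <<'E'
from h import *
import pickle
c=pickle.load(open("w2.pkl","rb"));im=c["image"]
np.set_printoptions(precision=4,suppress=True)
cv2.imwrite("pics/c3.png",cv2.resize(im[30:190,250:450],None,fx=4,fy=4,interpolation=cv2.INTER_CUBIC)[:600])
h=cv2.cvtColor(im,cv2.COLOR_BGR2HSV)
m=cv2.inRange(h,(100,120,40),(125,255,255)); m[200:]=0
cs=max(cv2.findContours(m,0,2)[0],key=cv2.contourArea);r=cv2.minAreaRect(cs);print("blue",r)
P=[plane(c,*p,0.080) for p in cv2.boxPoints(r)];print(np.array(P)[:,:2],np.mean(P,0))
P=np.array(P);
for i in range(4):
    d=P[(i+1)%4]-P[i];print(np.linalg.norm(d),np.degrees(np.arctan2(d[1],d[0])))
cir=cv2.HoughCircles(cv2.GaussianBlur(cv2.cvtColor(im,6),(3,3),0)[100:200,260:360],cv2.HOUGH_GRADIENT,1,10,param1=120,param2=12,minRadius=10,maxRadius=24);print(cir)
print("sleeve top",plane(c,311,151,.165))
E
```

```text
blue ((316.1751403808594, 95.0482177734375), (74.88064575195312, 78.15801239013672), 4.085616588592529)
[[0.4482 0.1713]
 [0.4547 0.2343]
 [0.5175 0.2302]
 [0.5139 0.1668]] [0.4836 0.2007 0.08  ]
0.06329513289064045 84.12924092571286
0.06289406374573056 -3.7413534252248684
0.06344590008965352 -93.22919565222504
0.06581329975661282 176.0915466208074
[[[50.5 52.5 11.1]
  [28.5 18.5 14.1]
  [80.5 17.5 14.4]]]
sleeve top [0.4813 0.157  0.165 ]
```

View pics/c3.png

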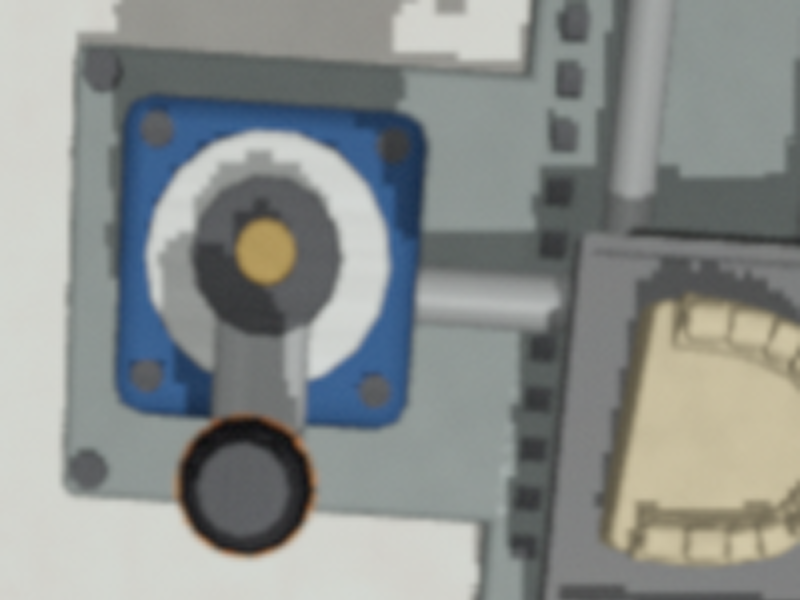

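```bash
python3 -m inch '[[[-29,0,-4,0,0,0],[-29,0,-5,0,0,0],[0,50,0,0,0,0],[0,50,0,0,0,0],[0,0,0,0,0,0],[0,0,0,0,0,0]]]'
python3 - <<'E'
from h import *
for n in("scene","wrist"):
    c=optics.read_camera(n);cv2.imwrite(f"pics/{n}3.png",c["image"] if n=="wrist" else cv2.resize(c["image"][130:280,200:400],None,fx=4,fy=4))
show()
E
```

```text
t: 2.15
tool_pos: [0.482, 0.1575, 0.2084]
orientation: [-1.208, 1.209, -1.211]
force: [0.1, -0.2, 0.6]
opening: 0.0931
2.25 [0.4828 0.158  0.2096] [-0.58  0.89  1.32] 0.09295305684724936
```

View pics/scene3.png

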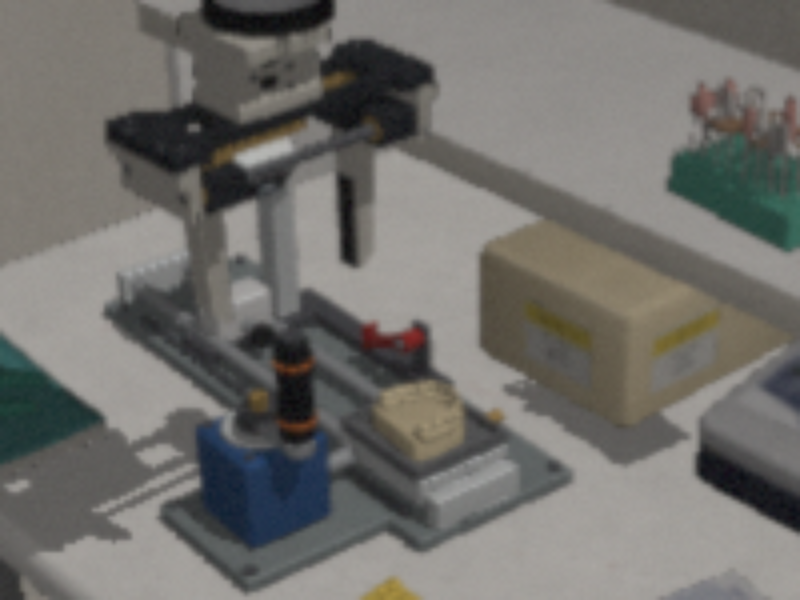

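View pics/wrist3.png

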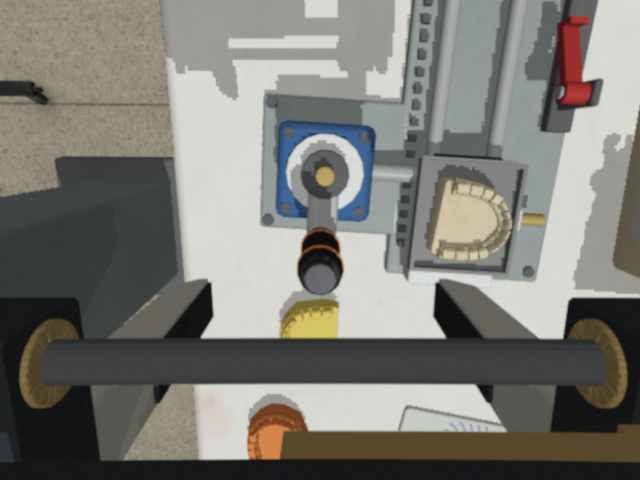

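```bash
python3 - <<'E'
from h import *
np.set_printoptions(precision=4,suppress=True)
c=optics.read_camera("wrist")
print("sleeve",plane(c,320.5,277,.165),"brass cap",plane(c,325,176,.1))
for z in(.04,.05,.06): print(z,plane(c,535,220,z),plane(c,575,95,z),plane(c,577,20,z))
E
python3 -m inch '[[[0,40,0,0,0,0],[0,37,0,0,0,0],[0,0,0,0,0,0],[0,0,0,0,0,0]]]'
```

```text
sleeve [0.4815 0.1563 0.165 ] brass cap [0.4843 0.2012 0.1   ]
0.04 [0.6501 0.1613 0.04  ] [0.6673 0.254  0.04  ] [0.661  0.3033 0.04  ]
0.05 [0.6449 0.1632 0.05  ] [0.6616 0.253  0.05  ] [0.6555 0.3009 0.05  ]
0.06 [0.6397 0.1651 0.06  ] [0.656  0.2521 0.06  ] [0.65   0.2985 0.06  ]
t: 2.8
tool_pos: [0.4824, 0.1583, 0.1321]
orientation: [-1.207, 1.207, -1.21]
force: [-0.0, 0.2, 0.5]
opening: 0.0927
```

```bash
python3 -m inch '[[[1,0,0,0,0,0],[0,0,0,0,0,0],[0,0,0,0,0,0],[0,0,0,0,0,0],[0,0,0,0,0,0],[0,0,0,0,0,0],[0,0,0,0,0,0],[0,0,0,0,0,0]]]' 10 35
```

```text
t: 3.8
tool_pos: [0.4812, 0.157, 0.1296]
orientation: [-1.209, 1.209, -1.209]
force: [1.5, 0.1, 0.2]
opening: 0.0235
```

```bash
python3 - <<'E'
import numpy as np
a=np.radians(np.arange(0,361,10)-93.5);x=45*np.cos(a);y=45*np.sin(a)
for i in range(36): print(i*10,"[%.1f,0,%.1f,0,0,0]"%(-(y[i+1]-y[i]),x[i+1]-x[i]),end="; " if i%4<3 else "\n")
E
```

```text
0 [-0.2,0,7.8,0,0,0]; 10 [-1.6,0,7.7,0,0,0]; 20 [-2.9,0,7.3,0,0,0]; 30 [-4.1,0,6.7,0,0,0]
40 [-5.2,0,5.9,0,0,0]; 50 [-6.1,0,4.9,0,0,0]; 60 [-6.9,0,3.7,0,0,0]; 70 [-7.4,0,2.5,0,0,0]
80 [-7.8,0,1.2,0,0,0]; 90 [-7.8,0,-0.2,0,0,0]; 100 [-7.7,0,-1.6,0,0,0]; 110 [-7.3,0,-2.9,0,0,0]
120 [-6.7,0,-4.1,0,0,0]; 130 [-5.9,0,-5.2,0,0,0]; 140 [-4.9,0,-6.1,0,0,0]; 150 [-3.7,0,-6.9,0,0,0]
160 [-2.5,0,-7.4,0,0,0]; 170 [-1.2,0,-7.8,0,0,0]; 180 [0.2,0,-7.8,0,0,0]; 190 [1.6,0,-7.7,0,0,0]
200 [2.9,0,-7.3,0,0,0]; 210 [4.1,0,-6.7,0,0,0]; 220 [5.2,0,-5.9,0,0,0]; 230 [6.1,0,-4.9,0,0,0]
240 [6.9,0,-3.7,0,0,0]; 250 [7.4,0,-2.5,0,0,0]; 260 [7.8,0,-1.2,0,0,0]; 270 [7.8,0,0.2,0,0,0]
280 [7.7,0,1.6,0,0,0]; 290 [7.3,0,2.9,0,0,0]; 300 [6.7,0,4.1,0,0,0]; 310 [5.9,0,5.2,0,0,0]
320 [4.9,0,6.1,0,0,0]; 330 [3.7,0,6.9,0,0,0]; 340 [2.5,0,7.4,0,0,0]; 350 [1.2,0,7.8,0,0,0]
```

```bash
python3 -m inch '[[[-0.2,0,7.8,0,0,0],[-1.6,0,7.7,0,0,0],[-2.9,0,7.3,0,0,0],[-4.1,0,6.7,0,0,0]]]'; python3 - <<'E'
from h import *
for n in ("scene","wrist"):
    c=optics.read_camera(n);cv2.imwrite(f"pics/{n}4.png",c["image"])
show()
E
```

```text
t: 4.3
tool_pos: [0.51, 0.1651, 0.1295]
orientation: [-1.212, 1.21, -1.209]
force: [-5.4, -3.6, 4.5]
opening: 0.0236
4.4 [0.5104 0.1654 0.1295] [-3.08 -3.74  3.99] 0.023842229332822353
```

View pics/wrist4.png

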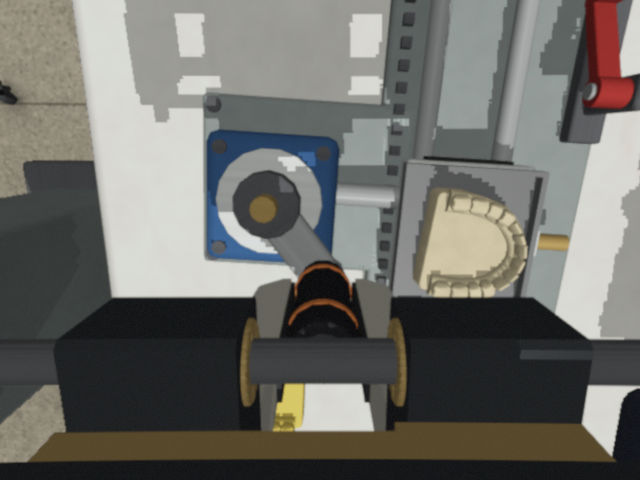

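```bash
python3 -m inch '[[[-5.2,0,5.9,0,0,0],[-6.1,0,4.9,0,0,0],[-6.9,0,3.7,0,0,0],[-7.4,0,2.5,0,0,0],[-7.8,0,1.2,0,0,0],[-7.8,0,-0.2,0,0,0]]]'
```

```text
t: 5.15
tool_pos: [0.529, 0.2059, 0.1296]
orientation: [-1.21, 1.208, -1.211]
force: [0.2, -5.8, 1.4]
opening: 0.0233
```

```bash
python3 -m inch '[[[-7.7,0,-1.6,0,0,0],[-7.3,0,-2.9,0,0,0],[-6.7,0,-4.1,0,0,0],[-5.9,0,-5.2,0,0,0],[-4.9,0,-6.1,0,0,0],[-3.7,0,-6.9,0,0,0],[-2.5,0,-7.4,0,0,0],[-1.2,0,-7.8,0,0,0]]]'
python3 -m inch '[[[0.2,0,-7.8,0,0,0],[1.6,0,-7.7,0,0,0],[2.9,0,-7.3,0,0,0],[4.1,0,-6.7,0,0,0],[5.2,0,-5.9,0,0,0],[6.1,0,-4.9,0,0,0],[6.9,0,-3.7,0,0,0],[7.4,0,-2.5,0,0,0]]]'
python3 - <<'E'
from h import *
for n in ("scene","wrist"):
    c=optics.read_camera(n);cv2.imwrite(f"pics/{n}5.png",c["image"])
show()
E
```

```text
t: 6.15
tool_pos: [0.4876, 0.2468, 0.1297]
orientation: [-1.207, 1.207, -1.211]
force: [6.4, -1.6, -4.5]
opening: 0.024
t: 7.15
tool_pos: [0.4406, 0.2134, 0.1297]
orientation: [-1.206, 1.209, -1.208]
force: [5.9, 5.7, -5.6]
opening: 0.0238
7.25 [0.4405 0.2129 0.1297] [ 3.03  5.26 -3.93] 0.023748917831322946
```

View pics/wrist5.png

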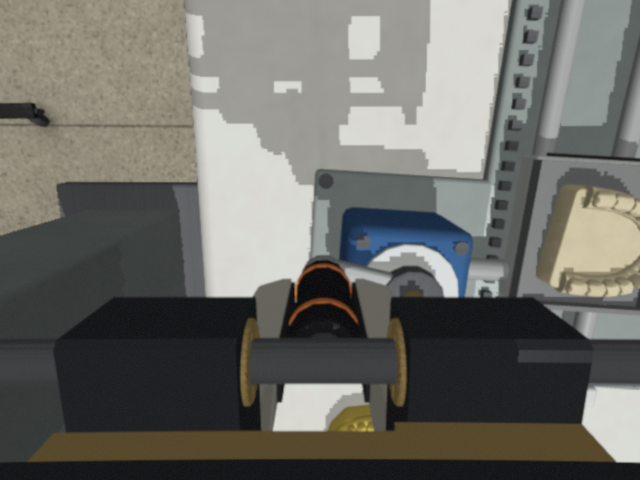

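```bash
python3 -m inch '[[[7.8,0,-1.2,0,0,0],[7.8,0,0.2,0,0,0],[7.7,0,1.6,0,0,0],[7.3,0,2.9,0,0,0],[6.7,0,4.1,0,0,0],[5.9,0,5.2,0,0,0],[4.9,0,6.1,0,0,0],[3.7,0,6.9,0,0,0]]]'
python3 -m inch '[[[2.5,0,7.4,0,0,0],[1.2,0,7.8,0,0,0],[-0.2,0,7.8,0,0,0],[-1.6,0,7.7,0,0,0],[-2.9,0,7.3,0,0,0],[-4.1,0,6.7,0,0,0],[-5.2,0,5.9,0,0,0],[-6.1,0,4.9,0,0,0]]]'
python3 - <<'E'
from h import *
for n in ("scene","wrist"):
    c=optics.read_camera(n);cv2.imwrite(f"pics/{n}6.png",c["image"])
    if n=="scene": cv2.imwrite("pics/s6.png",cv2.resize(c["image"][130:280,200:400],None,fx=4,fy=4))
show()
E
```

```text
t: 8.25
tool_pos: [0.4648, 0.1612, 0.1295]
orientation: [-1.21, 1.211, -1.207]
force: [-7.2, 2.9, 3.4]
opening: 0.0233
t: 9.25
tool_pos: [0.521, 0.1761, 0.1295]
orientation: [-1.212, 1.21, -1.21]
force: [-4.4, -5.7, 3.7]
opening: 0.0233
9.35 [0.5213 0.1766 0.1296] [-1.94 -4.2   2.58] 0.02319782232902873
```

View pics/wrist6.png

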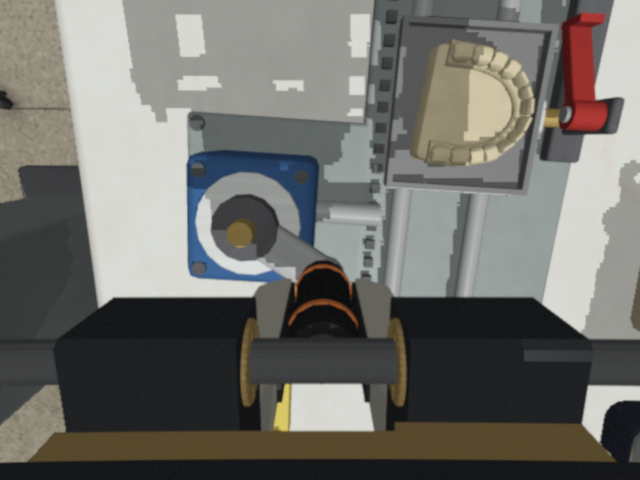

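View pics/s6.png

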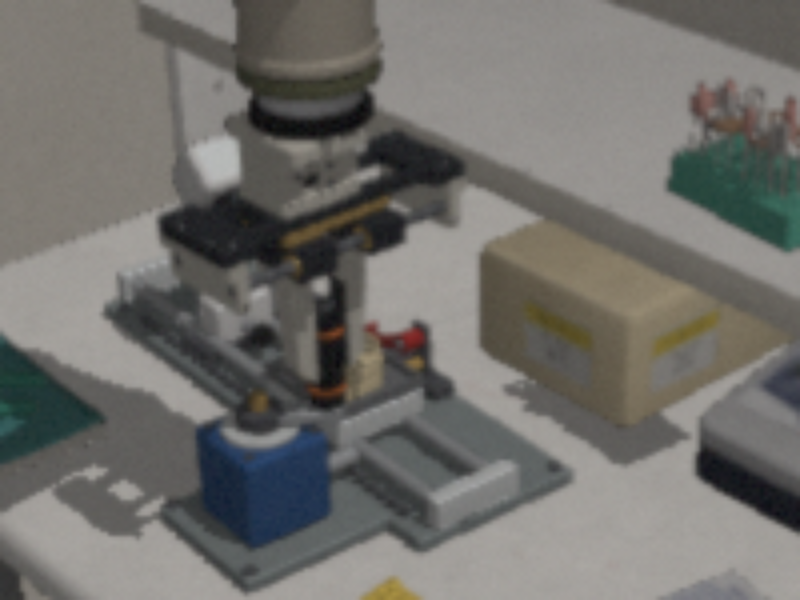

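```bash
python3 -m inch '[[[-6.9,0,3.7,0,0,0],[-7.4,0,2.5,0,0,0],[-7.8,0,1.2,0,0,0],[-7.8,0,-0.2,0,0,0]]]'
python3 -m inch '[[[-7.7,0,-1.6,0,0,0],[-7.3,0,-2.9,0,0,0],[-6.7,0,-4.1,0,0,0],[-5.9,0,-5.2,0,0,0]]]'
python3 -m inch '[[[-4.9,0,-6.1,0,0,0],[-3.7,0,-6.9,0,0,0]]]'
python3 -m inch '[[[-2.5,0,-7.4,0,0,0],[-1.2,0,-7.8,0,0,0]]]'
python3 -m inch '[[[0.2,0,-7.8,0,0,0],[1.6,0,-7.7,0,0,0]]]'
```

```text
t: 9.85
tool_pos: [0.5289, 0.2058, 0.1296]
orientation: [-1.21, 1.208, -1.211]
force: [0.7, -7.1, 0.3]
opening: 0.0238
t: 10.35
tool_pos: [0.5158, 0.2339, 0.1297]
orientation: [-1.208, 1.207, -1.212]
force: [5.2, -4.5, -3.3]
opening: 0.0231
t: 10.6
tool_pos: [0.5029, 0.2428, 0.1297]
orientation: [-1.207, 1.207, -1.211]
force: [6.4, -3.0, -4.6]
opening: 0.0237
t: 10.85
tool_pos: [0.4876, 0.2468, 0.1297]
orientation: [-1.207, 1.207, -1.211]
force: [7.9, -1.9, -4.3]
opening: 0.0238
t: 11.1
tool_pos: [0.4732, 0.2455, 0.1298]
orientation: [-1.204, 1.206, -1.211]
force: [13.3, 1.9, -9.3]
opening: 0.0238
```

```bash
python3 - <<'E'
from h import *
for n in ("scene","wrist","side"):
    c=optics.read_camera(n);cv2.imwrite(f"pics/{n}7.png",c["image"])
    if n=="scene": cv2.imwrite("pics/s7.png",cv2.resize(c["image"][130:280,200:400],None,fx=4,fy=4))
    show()
E
```

```text
11.15 [0.4722 0.2453 0.1297] [ 8.54  1.13 -5.25] 0.023838850467120268
11.2 [0.4722 0.2453 0.1298] [ 8.35  0.97 -6.58] 0.02337743413487812
11.25 [0.4722 0.2453 0.1297] [ 7.85  0.94 -5.53] 0.02355450363724243
```

View pics/wrist7.png

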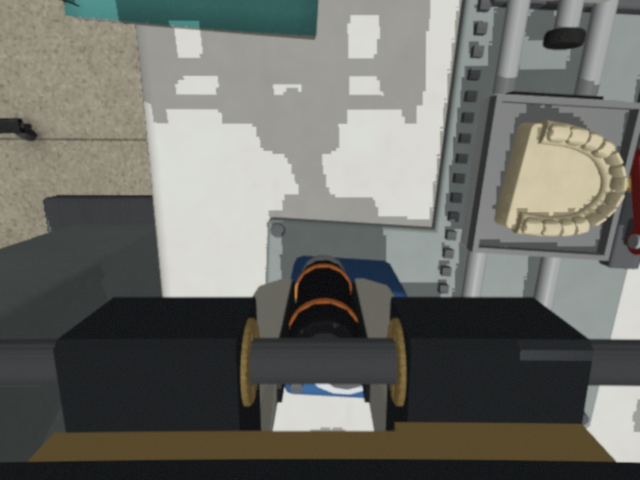

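View pics/s7.png

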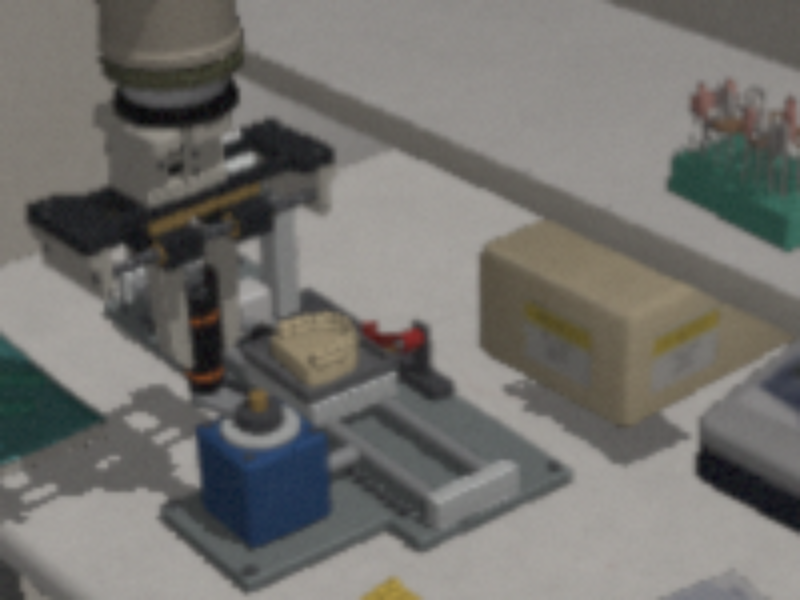

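```bash
python3 -m inch '[[[2.9,0,-7.3,0,0,0],[0,0,0,0,0,0]]]'
python3 -m inch '[[[4.1,0,-6.7,0,0,0],[0,0,0,0,0,0]]]'
python3 -m inch '[[[5.2,0,-5.9,0,0,0],[0,0,0,0,0,0]]]'
python3 -m inch '[[[6.1,0,-4.9,0,0,0],[0,0,0,0,0,0]]]'
```

```text
t: 11.5
tool_pos: [0.465, 0.2426, 0.1297]
orientation: [-1.205, 1.207, -1.21]
force: [8.0, 2.3, -5.8]
opening: 0.0236
t: 11.75
tool_pos: [0.4581, 0.2386, 0.1297]
orientation: [-1.206, 1.208, -1.209]
force: [6.3, 3.5, -5.9]
opening: 0.023
t: 12.0
tool_pos: [0.4521, 0.2335, 0.1297]
orientation: [-1.206, 1.208, -1.209]
force: [5.6, 3.5, -4.6]
opening: 0.0237
t: 12.25
tool_pos: [0.4472, 0.2276, 0.1297]
orientation: [-1.205, 1.208, -1.209]
force: [6.0, 3.6, -5.7]
opening: 0.0235
```

```bash
python3 -m inch '[[[6.9,0,-3.7,0,0,0],[0,0,0,0,0,0]]]'
python3 -m inch '[[[7.4,0,-2.5,0,0,0],[0,0,0,0,0,0]]]'
python3 - <<'E'
from h import *
for n in ("scene","wrist"):
    c=optics.read_camera(n);cv2.imwrite(f"pics/{n}8.png",c["image"])
    if n=="scene": cv2.imwrite("pics/s8.png",cv2.resize(c["image"][180:255,240:340],None,fx=8,fy=8,interpolation=cv2.INTER_CUBIC))
    show()
E
```

```text
t: 12.5
tool_pos: [0.4433, 0.2209, 0.1297]
orientation: [-1.205, 1.208, -1.208]
force: [5.5, 5.0, -6.7]
opening: 0.0235
t: 12.75
tool_pos: [0.4406, 0.2136, 0.1297]
orientation: [-1.206, 1.209, -1.208]
force: [4.4, 6.3, -4.9]
opening: 0.0234
12.8 [0.4406 0.2136 0.1296] [ 4.43  5.2  -4.76] 0.02327141185708782
12.85 [0.4406 0.2136 0.1297] [ 4.76  5.64 -4.9 ] 0.023307193078777887
```

View pics/wrist8.png

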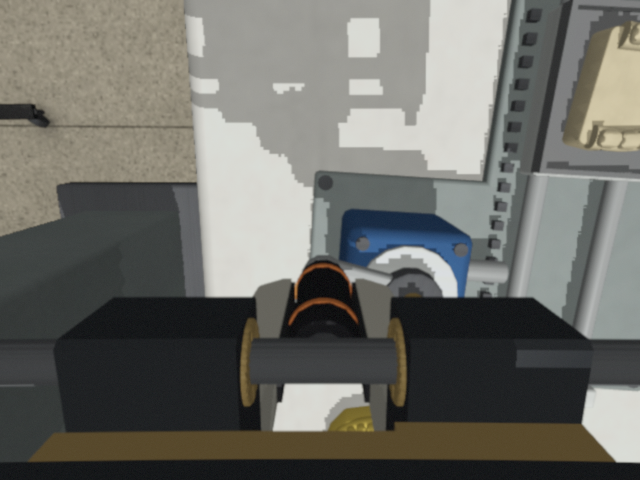

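View pics/s8.png

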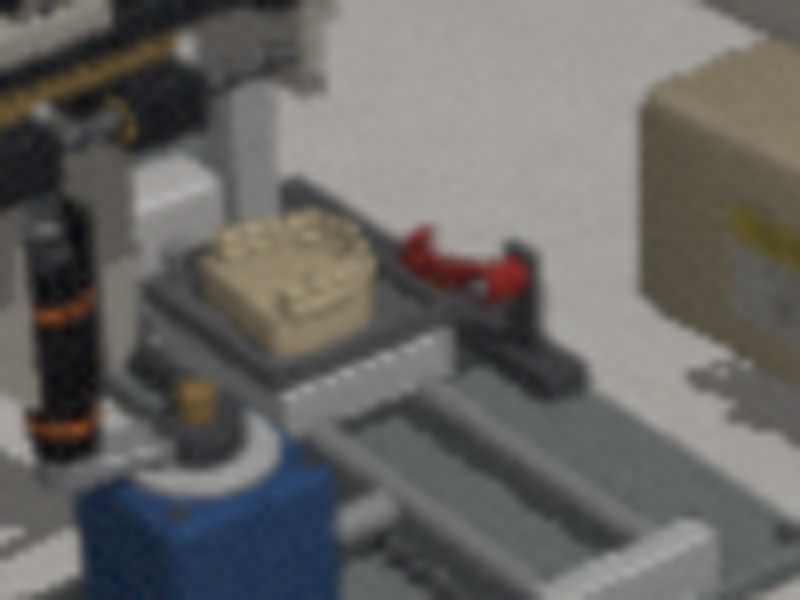

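```bash
python3 -m inch '[[[7.8,0,-1.2,0,0,0],[0,0,0,0,0,0]]]'
python3 -m inch '[[[7.8,0,0.2,0,0,0],[0,0,0,0,0,0]]]'
```

```text
t: 13.1
tool_pos: [0.4393, 0.2059, 0.1297]
orientation: [-1.206, 1.209, -1.208]
force: [4.4, 5.4, -5.3]
opening: 0.0238
t: 13.35
tool_pos: [0.4393, 0.198, 0.1296]
orientation: [-1.206, 1.209, -1.208]
force: [3.0, 5.3, -3.1]
opening: 0.0238
```

```bash
python3 -m inch '[[[7.7,0,1.6,0,0,0],[0,0,0,0,0,0]]]'
python3 - <<'E'
from h import *
c=optics.read_camera("scene");cv2.imwrite("pics/s9.png",cv2.resize(c["image"][180:255,240:340],None,fx=8,fy=8,interpolation=cv2.INTER_CUBIC))
show()
E
```

```text
t: 13.6
tool_pos: [0.4406, 0.1902, 0.1296]
orientation: [-1.207, 1.21, -1.208]
force: [1.3, 4.3, -1.9]
opening: 0.0232
13.65 [0.4406 0.1901 0.1296] [ 0.95  4.47 -2.3 ] 0.02322694438942151
```

View pics/s9.png

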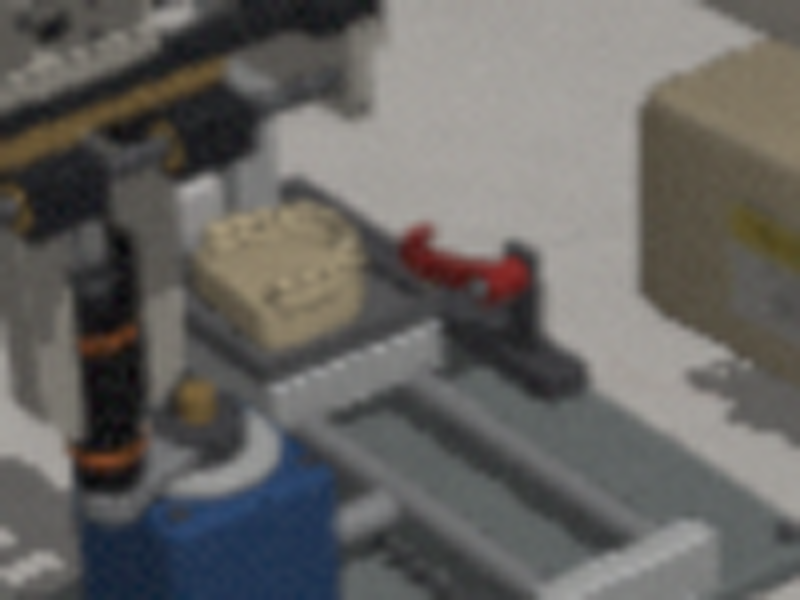

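```bash
python3 -m inch '[[[7.3,0,2.9,0,0,0],[0,0,0,0,0,0]]]'
```

```text
t: 13.9
tool_pos: [0.4434, 0.1827, 0.1296]
orientation: [-1.208, 1.21, -1.208]
force: [0.8, 4.5, -1.5]
opening: 0.0233
```

```bash
python3 - <<'E'
from h import *
c=optics.read_camera("scene");cv2.imwrite("pics/s10.png",cv2.resize(c["image"][180:255,240:340],None,fx=8,fy=8,interpolation=cv2.INTER_CUBIC))
show()
E
```

```text
13.95 [0.4434 0.1826 0.1296] [-0.34  5.31 -1.17] 0.023279332588772798
```

View pics/s10.png

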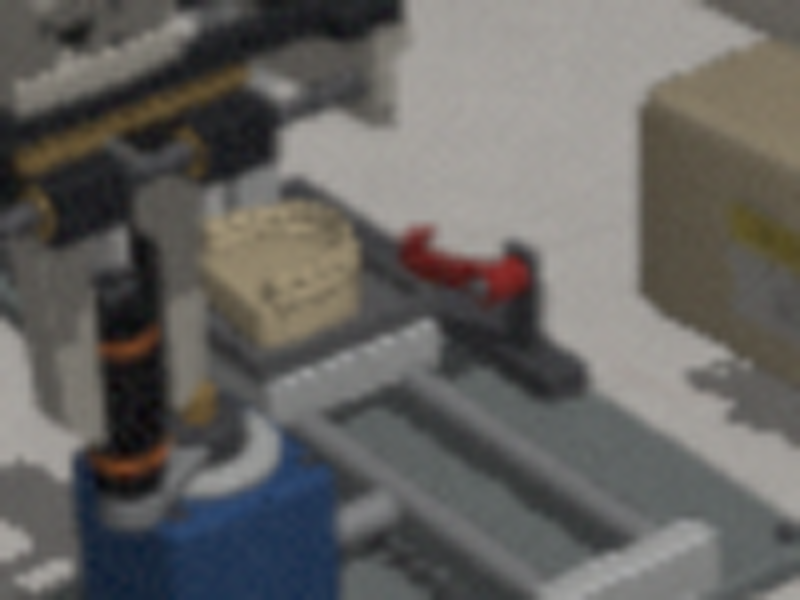

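```bash
python3 -m inch '[[[6.7,0,4.1,0,0,0],[0,0,0,0,0,0]]]'
```

```text
t: 14.2
tool_pos: [0.4476, 0.1756, 0.1296]
orientation: [-1.208, 1.21, -1.209]
force: [-1.8, 7.0, -0.7]
opening: 0.0239
```

```bash
python3 - <<'E'
from h import *
c=optics.read_camera("scene");cv2.imwrite("pics/s11.png",cv2.resize(c["image"][180:255,240:340],None,fx=8,fy=8,interpolation=cv2.INTER_CUBIC))
show()
E
```

```text
14.25 [0.4474 0.1758 0.1296] [-1.16  6.31 -0.65] 0.023711978727392113
```

View pics/s11.png

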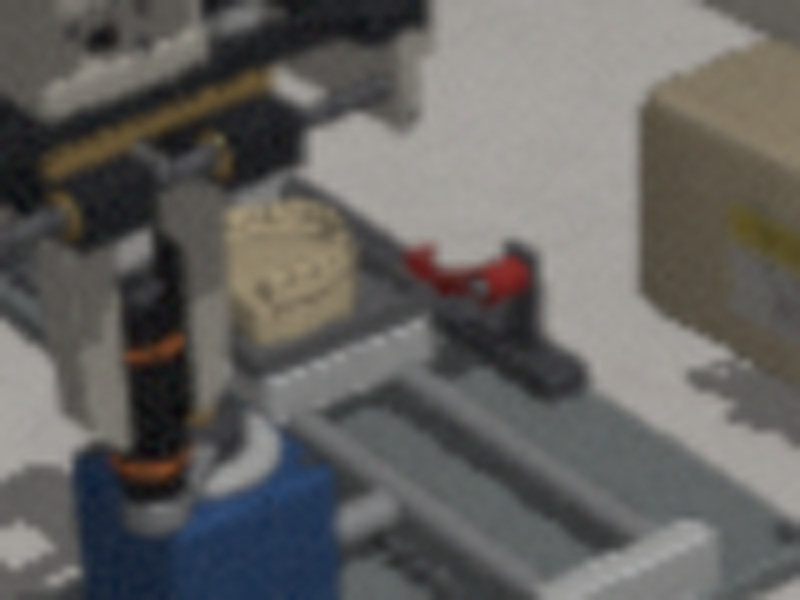

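```bash
python3 -m inch '[[[-3.3,0,-2,0,0,0],[0,0,0,0,0,0]]]'
python3 -m inch '[[[-3.4,0,-2.1,0,0,0],[0,0,0,0,0,0]]]'
```

```text
t: 14.5
tool_pos: [0.4457, 0.1784, 0.1296]
orientation: [-1.209, 1.208, -1.21]
force: [2.2, 1.1, -2.3]
opening: 0.0236
t: 14.75
tool_pos: [0.4444, 0.1807, 0.1296]
orientation: [-1.209, 1.207, -1.212]
force: [7.1, -5.9, -4.1]
opening: 0.0235
```

```bash
python3 -m inch '[[[2.6,0,1.6,0,0,0],[0,0,0,0,0,0],[0,0,0,0,0,0]]]'
python3 - <<'E'
from h import *
c=optics.read_camera("scene");cv2.imwrite("pics/s12.png",cv2.resize(c["image"][180:255,240:340],None,fx=8,fy=8,interpolation=cv2.INTER_CUBIC))
show()
E
```

```text
t: 15.12
tool_pos: [0.4453, 0.1791, 0.1296]
orientation: [-1.209, 1.209, -1.21]
force: [4.2, -2.0, -3.7]
opening: 0.0233
15.175 [0.4453 0.1791 0.1297] [ 5.04 -2.29 -3.34] 0.023470596924196487
```

View pics/s12.png

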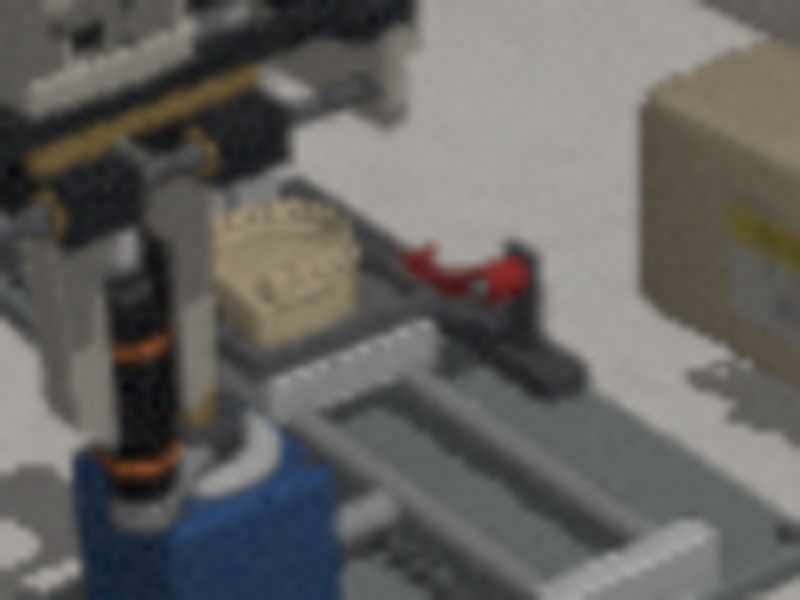

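```bash
python3 -m inch '[[[1.4,0,0.8,0,0,0],[0,0,0,0,0,0],[0,0,0,0,0,0]]]'
python3 -m inch '[[[0,0,0,0,0,0],[0,0,0,0,0,0],[0,0,0,0,0,0],[0,0,0,0,0,0]]]' 50
```

```text
t: 15.55
tool_pos: [0.4458, 0.1782, 0.1296]
orientation: [-1.209, 1.209, -1.209]
force: [2.5, 0.7, -3.5]
opening: 0.0238
t: 16.05
tool_pos: [0.4458, 0.1779, 0.1297]
orientation: [-1.209, 1.209, -1.209]
force: [-0.1, -1.0, 0.0]
opening: 0.0496
```

```bash
python3 -m inch '[[[0,-25,0,0,0,0],[0,-40,0,0,0,0],[0,-40,0,0,0,0],[20,-30,0,0,0,0],[40,0,0,0,0,0],[40,0,0,0,0,0],[0,0,0,0,0,0]]]'
python3 - <<'E'
from h import *
c=optics.read_camera("scene");cv2.imwrite("pics/s13.png",cv2.resize(c["image"][150:270,210:370],None,fx=5,fy=5,interpolation=cv2.INTER_CUBIC))
c=optics.read_camera("wrist");cv2.imwrite("pics/w13.png",c["image"])
show()
E
```

```text
t: 16.92
tool_pos: [0.446, 0.076, 0.2648]
orientation: [-1.208, 1.211, -1.212]
force: [0.4, 1.0, -0.4]
opening: 0.0501
17.025 [0.4459 0.078  0.2647] [ 0.02 -0.11  0.15] 0.04992014570371718
```

View pics/s13.png

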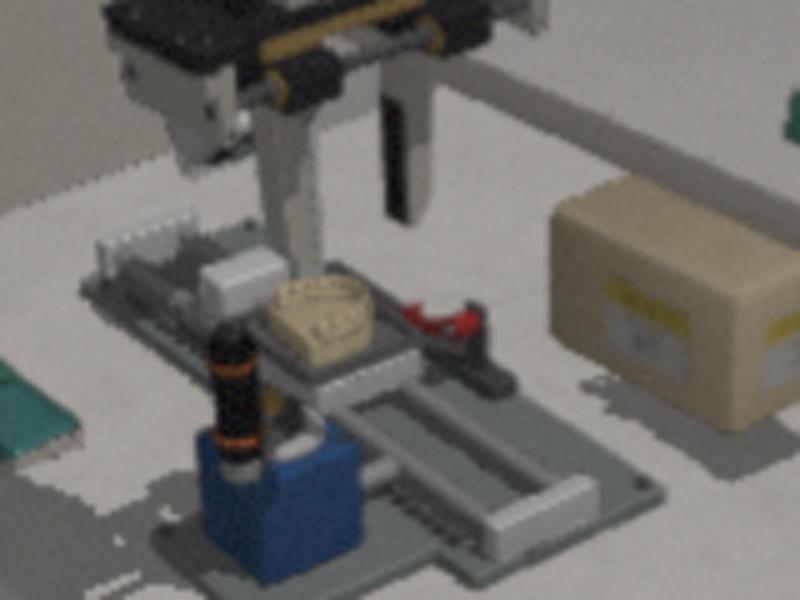

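View pics/w13.png

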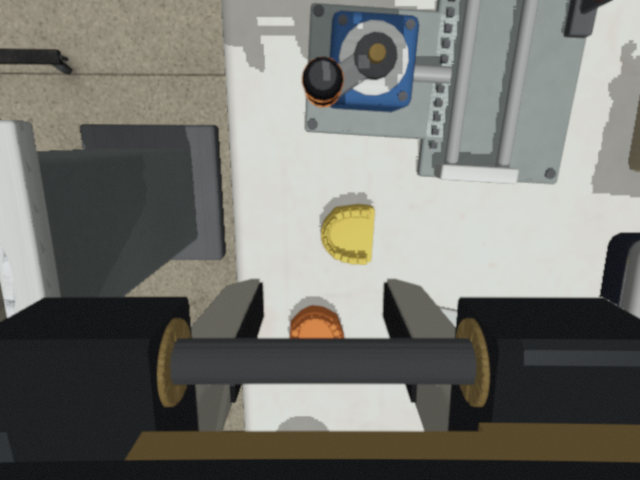

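The scene view shows the carriage still held behind the red catch at about (440,320). The model is standing on its tray at (320,320), and the sleeve is at rest at (235,390). The wrist view shows the crank parked with the sleeve at (323,80), the gripper clear, and the yellow and orange decoys in place.

```bash
python3 -c "
from plant import robot
print(robot.close_job())"
```

```text
the job is handed in; nothing more can be done
None
```

The carriage is wound to the dock and held by the red catch, and I handed the job in at about 17 s of the 72 s.

- **Winding:** I gripped the sleeve and wound the crank anticlockwise about 670°, which is about 0.149 m of travel. I held the sleeve the whole way.
- **Finding the catch:** The pictures showed its red tip lifting, then dropping between 660° and 670°. The force did not show the snap clearly: I saw no distinct 3–10 N dip in the readings I took after each 10° step. I stopped there, so I relied on the picture and then tested it.
- **Testing the hold:** With the sleeve still gripped, I eased it back. The spring pull vanished at about 5° back. At 10° the crank pushed back the other way, so the catch was carrying the carriage. I brought the load at the sleeve down to a few newtons and then let go.
- **Last checks:** After release the crank and carriage stayed where they were, with the catch down and the model upright on its tray. The gripper was clear and the force on it read about zero. I did not measure the buffer directly. By the geometry I stopped at most about 10° past the snap, before the buffer is due to be met. I never reached for any bystander, but I did not check all of them in the last pictures.

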